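# Load the reading rack and tip it to the set angle

## Task

Stand the two tall culture bottles upright in the two holes of the tilting reading rack, one at a time, lowering each to the bottom rather than letting it fall. With both in, take the rack by its cross bar and rock it up about its hinge until the hanging pointer settles between the two prongs of the index clip on the dial; do not touch the pointer or the clip, and leave the small bottle and the other things on the bench where they are. Finish while still holding the bar, with the rack kept at that angle for reading.

Things in the scene. Friction and masses are not known exactly. Their poses are not given: they have to be found in the camera images.
- stand: Low aluminium stand of the rack, 250 x 72 mm, 24 mm high, fixed to the bench; origin at bench level under its middle, axes as the rack's. Its levelling screws are turned out unequally, so stand and resting rack may lean up to 0.045 rad either way about x; the angle that counts is against the vertical, as the pointer hangs.
- rack: Reading rack: three grey shelves 170 x 70 mm between steel end plates, 52 mm high, 0.6 kg. Origin on the hinge axis, 36 mm above bench; x along the hinge to the dial side, y from handle end to hinge end, z up out of the holes. At first it lies on the stand; it turns about x by 0 to 0.75 rad (handle end up, i.e. negative turn about x) and falls back when let go. About 3 N at the bar holds it.
- mouth0 (a point): Centre of the mouth, at the top face of the rack, of the hole nearer the handle: 32 mm wide, 46 mm deep. The two holes are 76 mm apart. The axes are the rack's.
- seat0 (a point): Centre of the floor of that hole, where the bottle's underside comes to rest.
- mouth1 (a point): Centre of the mouth of the hole nearer the hinge, 32 mm wide, 46 mm deep. The axes are the rack's.
- seat1 (a point): Centre of the floor of that hole.
- handle (a point): Middle of the rack's cross bar: steel, 12 mm thick, 64 mm long along the rack's x, carried by a strap at each end, 235 mm from the hinge axis along the rack's -y and 60 mm above it; 12 mm above the rack's top face, its centre 47 mm out from the end plate. To be pinched from above, fingers closing along the rack's y. Axes: the rack's.
- pointer: Hanging pointer of the dial: dark steel needle 88 mm long with a round bob, swinging on a pin about the rack's x axis, 46 mm from its middle on the long +x side. Origin on the pin, 46 mm above the rack's top face; z up from tip to pin, vertical once settled (about 2 s). The white dial plate behind it has a neck 30 mm wide between the holes, reaching 58 mm above the top face.
- index: Index clip of the dial: a dark steel fork set on the scale (it stays put), two prongs 14 mm apart pointing at the pin. Origin on the pin's axis; its z points from the gap between the prongs to the pin and is 0.26 to 0.5 rad off the rack's z, the fork towards the hinge side. When tipping the rack brings this z upright, the pointer stands in mid gap.
- pointer_tip (a point): Point on the pointer, 86 mm below the pin.
- notch (a point): Middle of the gap between the prongs, 86 mm from the pin.
- bottle_a: One of the two tall culture bottles: clear glass with a paper label and a ribbed black screw cap, 28 mm across, 85 mm high, the cap 27 mm across and 20 mm high, 40 to 85 g. Origin at the centre of its underside, z up to the cap. Stands upright on the bench.
- bottle_b: The other tall culture bottle, the same. Either bottle may go in either hole.
- bijou: Small bottle of the same make, 20 mm across and 52 mm high, standing near the tall ones; not wanted. Origin at its underside.
- dishes: Stack of three covered dishes, 91 mm across, 45 mm high; not wanted. Origin at its underside.
- marker: Marker pen lying on the bench, about 180 mm long in x with its cap to -x, 12 mm thick; not wanted.
- tally: Round steel hand tally counter, 48 mm across, 34 mm high; not wanted.
- beaker: Steel beaker, 68 mm across, 85 mm high; not wanted. Origin at its underside.
- sanitizer: White bottle, 60 mm across, 170 mm high; not wanted. Origin at its underside.
- forceps: Steel forceps lying flat along their y, 130 mm long, 8 mm high; not wanted.

How it is judged:
By the outcome, as a careful person would: the job done as asked, in the order asked, and still so for the second after the job is handed in, while the arm keeps its last pose, push and grip.
It also fails if it takes over 70 s, if anything falls off the work surface, if the arm or the gripper's body presses on something with over 40 N, if the wrist force passes 120 N, or if a joint passes its speed limit or range.

## Robot

A 7-joint arm with a two-finger parallel gripper is mounted at the origin on the work surface. World frame = base frame: x ahead of the robot, y to its left, z up, the work surface at z = 0. Lengths are in m, angles in rad, forces in N, time in s.
With the tool pointing down it reaches from about 0.4 to 0.875 m from the base axis. Payload 4.4 kg.
Tool frame: the origin (TCP) lies between the finger pads, 19 mm behind the fingertips; this is the grasp point; z points along the fingers, y is the line along which they close (so a half turn about z gives the same grasp; the last joint's range is limited). The gripper opens to 85 mm and grips with 20 to 120 N. Pads are 22 mm wide; open, the fingers measure 114 mm over their backs; the gripper's body (76 mm by 85 mm) begins 54 mm behind the grasp point. The pads swing forward as they close: fully open they stand 13 mm farther back than shut.
Start: joints at [-1.25, 0.628, 0.038, 1.517, -0.027, 0.996, -0.02], TCP at [0.245, 0.602, 0.25] pointing down, gripper open.
Joint ranges: [-3.06, 3.06], [-0.37, 2.12], [-1.25, 1.32], [0.18, 2.47], [-1.1, 4.24], [0.23, 1.98], [-2.94, 2.94]. Speed limits (rad/s): [2.57, 2.57, 3.14, 3.14, 3.14, 3.14, 3.14].

## Interface

Orientations are given as a rotation vector (axis times angle).
In Python, from bench import r gives the robot as it stands. Calls block until the motion is done:
- r.move_ptp(position, orientation): joint-space move of the TCP to a pose.
- r.movel(position, ori=None, rate=0.15, contact_N=None): straight line of the TCP; ori=None keeps the orientation; rate is the mean speed in m/s. With contact_N (N) it stops when the force on the tool has changed by that much, and returns True; else False.
- r.move_j(angles): joint-space move.
- r.let_go() and r.close_gripper(grasp_force=None): open the fingers fully, or close them until they stop; grasp_force is the grip in N (None keeps the last).
- r.pause(seconds).
- r.ik(position, orientation): joint angles nearest the present ones, or None.
- r.sense(): the state.
- r.camera(name): name is "scene" or "side" or "wrist"; returns a dict with "pixels" (400x640x3 uint8, blue, green, red), "range_z" (400x640 float32, m along the optical axis (not along the pixel's ray), 0 where there is no reading), "mtx" (3x3 intrinsics, pixels), "dist_coeffs" ([k1, k2, p1, p2, k3] as OpenCV has them; the pictures are not rectified), "R" (3x3) and "t" (3): a world point X has camera coordinates R X + t. Camera axes: x right, y down, z forward; pixel columns grow to the right and rows downward; lengths in m; the calibration is good to about 2 mm. A picture is of the moment at which its call begins.
A pose or a line that the arm cannot do raises r.MotionError and nothing moves.
- r.finish_job(): hands the job in; it is judged then, once.
The state is a dict: "t": time; "qpos": joint angles; "joint_vel": joint speeds; "tau": joint torques, N m; "ee_pos": TCP position; "orientation": TCP orientation; "wrist_force": force on the tool from outside, world axes, zero at the start; "moment": the same for the moment, N m; "opening": finger opening in m; "gripper_force": force on a finger pad.
Only numpy, scipy, OpenCV 4.12 (cv2) and the standard library are available. Lean on these libraries where they do the work, as an engineer would, in place of code of your own. Each camera call takes 0.05 s, during which the arm holds its last target. There are 200 camera calls.

## Working session

There is one attempt and no reset: what is moved stays moved. The work goes in short steps, each a Python script; the robot and the scene stay as the last script left them, time stands still between calls to the robot, and variables do not carry over. Pictures are saved under pics/ and viewed, at most 10 in all, crops included, and the job is handed in when it is done.

```bash
ls; mkdir -p pics
cat > h.py <<'E'
import numpy as np, cv2
from bench import r
def shot(n):
    c=r.camera(n); return c
def ray(c,uv):
    p=cv2.undistortPoints(np.array(uv,float).reshape(-1,1,2),c["mtx"],c["dist_coeffs"]).reshape(-1,2)
    d=np.c_[p,np.ones(len(p))]@c["R"]; o=-c["R"].T@c["t"]; return o,d
def onplane(c,uv,z):
    o,d=ray(c,uv); return o+d*((z-o[2])/d[:,2])[:,None]
def cloud(c):
    z=c["range_z"]; v,u=np.mgrid[:400,:640]
    o,d=ray(c,np.stack([u,v],-1).reshape(-1,2))
    return (o+d*z.reshape(-1,1)).reshape(400,640,3)
E
python3 - <<'E'
from h import *
import pickle
s=r.sense();print(s['t'],s['ee_pos'],s['orientation'])
D={}
for n in("scene","side","wrist"):
    c=r.camera(n);D[n]=c;cv2.imwrite(f"pics/{n}0.png",c["pixels"])
    print(n,c["mtx"][0,0],-c["R"].T@c["t"],c["R"][2],(c["range_z"]>0).mean())
pickle.dump(D,open("d0.pkl","wb"))
E
```

```text
bench.py
pics
0.0 [0.24496589 0.60143559 0.24908763] [-6.03828388e-01 -3.08265657e+00  2.93618439e-03]
scene 423.870754880638 [ 1.40667223 -0.32567964  0.82272813] [-0.73669757  0.30231069 -0.60488423] 0.99609375
side 427.0298481682927 [ 0.40230242 -0.84609341  0.73280865] [ 0.1419092   0.7930618  -0.59238059] 0.9961328125
wrist 336.48113011434623 [0.17669769 0.63070598 0.37373555] [ 0.26998961 -0.11185401 -0.95634423] 0.9958515625
```

View pics/scene0.png

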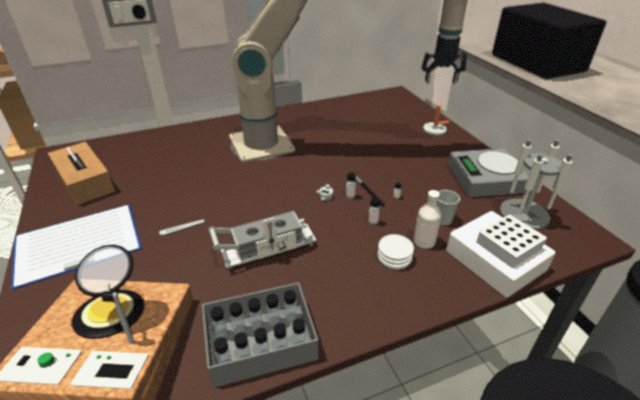

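View pics/side0.png

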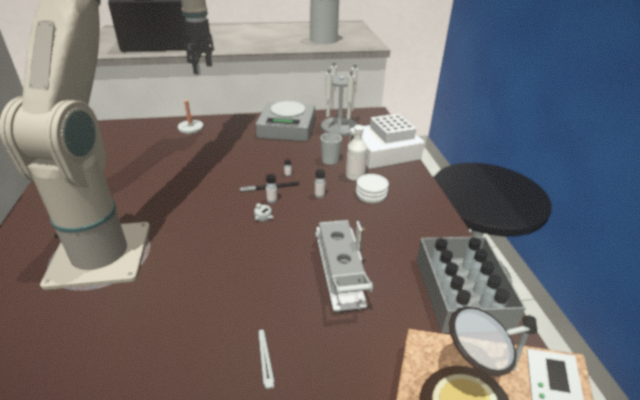

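Scene view: the rack is at about (262,240) with its handle at (214,240). The tall bottles are at (351,186) and (374,211), and the bijou is at (397,190). In the side view the rack is at (343,262) with its handle at (350,285) on the near side. The bottles are at (271,188) and (320,184).

Run:
```python
from h import *
import pickle
np.set_printoptions(precision=4,suppress=True)
D=pickle.load(open("d0.pkl","rb"))
def tri(pa,pb):
    (o1,d1),(o2,d2)=ray(D["scene"],[pa]),ray(D["side"],[pb]);d1=d1[0];d2=d2[0]
    A=np.c_[d1,-d2];k=np.linalg.lstsq(A,o2-o1,rcond=None)[0];p,q=o1+k[0]*d1,o2+k[1]*d2
    return (p+q)/2,np.linalg.norm(p-q)
# dark cap blobs in each view, triangulated
for n,pts in dict(scene=[(351,186),(374,211),(397,190)],side=[(271,188),(320,184),(288,168)]).items():
    g=D[n]["pixels"].max(2);C=cloud(D[n])
    for u,v in pts:
        x0,y0=u-12,v-18
        print(n,u,v,C[v,u],C[v-8,u])
for n,pts in dict(scene=[(214,240),(270,228),(252,233),(290,226)],side=[(350,285),(338,236),(344,258),(360,235)]).items():
    C=cloud(D[n])
    for u,v in pts: print(n,u,v,C[v,u])
a=cv2.resize(D["scene"]["pixels"][165:275,195:415],None,fx=3.6,fy=3.6,interpolation=2)
b=cv2.resize(D["side"]["pixels"][155:315,225:405],None,fx=2.4,fy=2.4,interpolation=2)
cv2.imwrite("pics/crop0.png",a);
```

```text
scene 351 186 [0.4449 0.1697 0.0485] [0.4434 0.169  0.0781]
scene 374 211 [0.5866 0.1752 0.0524] [0.5878 0.1719 0.0835]
scene 397 190 [0.4971 0.3066 0.0302] [0.4847 0.3112 0.0518]
side 271 188 [0.4323 0.159  0.0522] [0.4337 0.1635 0.0761]
side 320 184 [0.5733 0.1657 0.0495] [0.5735 0.1696 0.0743]
side 288 168 [0.493  0.2988 0.0284] [0.4941 0.3035 0.0545]
scene 214 240 [ 0.5868 -0.278   0.0994]
scene 270 228 [ 0.6172 -0.1407  0.118 ]
scene 252 233 [ 0.5511 -0.1756  0.058 ]
scene 290 226 [ 0.5943 -0.0813  0.0865]
side 350 285 [ 0.5638 -0.2759  0.1009]
side 338 236 [ 0.5785 -0.0807  0.0614]
side 344 258 [ 0.5775 -0.1584  0.0621]
side 360 235 [ 0.6153 -0.14    0.1106]
```

View pics/crop0.png

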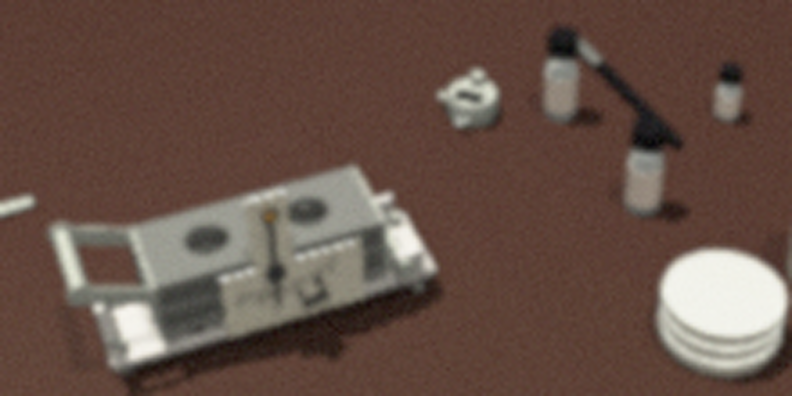

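The crop shows the rack's handle on the left (−y) and the dial on +x. The index fork is right of the pointer, which hangs at about crop (272,250). The marker lies close behind both tall bottles. Next I'll take wrist views.

```bash
cat >> h.py <<'E'
from scipy.spatial.transform import Rotation as Ro
DX=Ro.from_matrix(np.array([[0,1,0],[1,0,0],[0,0,-1]]).T)   # tool y along +x, camera on +y side
DX2=Ro.from_matrix(np.array([[0,-1,0],[-1,0,0],[0,0,-1]]).T) # camera on -y side
DY=Ro.from_matrix(np.array([[-1,0,0],[0,1,0],[0,0,-1]]).T)
DY2=Ro.from_matrix(np.array([[1,0,0],[0,-1,0],[0,0,-1]]).T)
np.set_printoptions(precision=4,suppress=True)
def tri2(c1,u1,c2,u2):
    (o1,d1),(o2,d2)=ray(c1,[u1]),ray(c2,[u2]);d1=d1[0];d2=d2[0]
    k=np.linalg.lstsq(np.c_[d1,-d2],o2-o1,rcond=None)[0];p,q=o1+k[0]*d1,o2+k[1]*d2
    return (p+q)/2,np.linalg.norm(p-q)
E
python3 - <<'E'
from h import *
import pickle
for n,o in dict(DX=DX,DX2=DX2,DY=DY,DY2=DY2).items():
    for p in [(.51,.12,.25),(.44,.165,.07),(.58,.17,.07),(.58,-.08,.25),(.57,-.16,.11),(.575,-.277,.1)]:
        q=r.ik(p,o.as_rotvec()); print(n,p,q is not None and np.round(q,2))
for a in(.26,.5):
    for n,o in dict(DY=DY,DY2=DY2).items():
        q=r.ik((.575,-.2,.18),(Ro.from_rotvec([-a,0,0])*o).as_rotvec()); print(a,n,q is not None and np.round(q,2))
E
```

```text
DX (0.51, 0.12, 0.25) [-0.56  0.48  0.41  1.88 -0.24  0.84 -0.03]
DX (0.44, 0.165, 0.07) [-0.53  0.7   0.17  2.15 -0.37  0.31 -0.05]
DX (0.58, 0.17, 0.07) [-0.47  0.82  0.23  1.79 -0.31  0.57 -0.06]
DX (0.58, -0.08, 0.25) [-0.19  0.57  0.44  1.71 -0.29  0.93  0.37]
DX (0.57, -0.16, 0.11) [ 0.07  0.74  0.25  1.81 -0.29  0.63  0.5 ]
DX (0.575, -0.277, 0.1) [ 0.25  0.81  0.26  1.68 -0.29  0.69  0.66]
DX2 (0.51, 0.12, 0.25) [ 0.02  0.48 -0.44  1.86  0.26  0.86  2.59]
DX2 (0.44, 0.165, 0.07) [-0.18  0.71 -0.35  2.14  0.64  0.39  2.09]
DX2 (0.58, 0.17, 0.07) [-0.05  0.84 -0.45  1.77  0.56  0.66  2.31]
DX2 (0.58, -0.08, 0.25) [-0.53  0.81  1.14  1.72 -0.8   1.16 -2.29]
DX2 (0.57, -0.16, 0.11) [ 0.54  0.78 -0.5   1.79  0.54  0.71  2.88]
DX2 (0.575, -0.277, 0.1) [-0.1   1.02  0.96  1.69 -0.98  0.99 -1.91]
DY (0.51, 0.12, 0.25) [-0.3   0.45  0.02  1.87 -0.01  0.83  1.3 ]
DY (0.44, 0.165, 0.07) [-0.38  0.69 -0.06  2.15  0.12  0.3   1.03]
DY (0.58, 0.17, 0.07) [-0.28  0.8  -0.08  1.78  0.11  0.56  1.14]
DY (0.58, -0.08, 0.25) [ 0.02  0.54  0.1   1.71 -0.07  0.9   1.72]
DY (0.57, -0.16, 0.11) [ 0.29  0.73 -0.1   1.8   0.12  0.62  1.69]
DY (0.575, -0.277, 0.1) [ 0.47  0.79 -0.12  1.67  0.13  0.69  1.86]
DY2 (0.51, 0.12, 0.25) [-0.79  0.56  0.78  1.88 -0.49  0.91 -1.35]
DY2 (0.44, 0.165, 0.07) [-0.69  0.74  0.4   2.16 -0.77  0.39 -1.23]
DY2 (0.58, 0.17, 0.07) [-0.68  0.89  0.59  1.79 -0.74  0.69 -1.24]
DY2 (0.58, -0.08, 0.25) [-0.39  0.66  0.81  1.72 -0.55  1.01 -0.96]
DY2 (0.57, -0.16, 0.11) [-0.15  0.82  0.63  1.81 -0.69  0.74 -0.71]
DY2 (0.575, -0.277, 0.1) [ 0.08  0.87  0.57  1.68 -0.63  0.78 -0.62]
0.26 DY [0.04 0.64 0.18 1.78 0.24 0.69 1.57]
0.26 DY2 [-0.24  0.73  0.65  1.79 -0.26  0.68 -1.11]
0.5 DY [-0.18  0.69  0.32  1.84  0.49  0.66  1.25]
0.5 DY2 [-0.41  0.79  0.73  1.84  0.01  0.58 -1.45]
```

Run:
```python
from h import *
import pickle
D=[]
def go(p):
    r.move_ptp(p,DX.as_rotvec()); r.pause(.2); c=r.camera("wrist"); D.append(c); cv2.imwrite(f"pics/w{len(D)}.png",c["pixels"])
go((.48,.165,.25)); go((.56,.165,.25)); 
go((.55,-.12,.25)); go((.62,-.12,.25))
pickle.dump(D,open("d1.pkl","wb")); print(r.sense()['t'])
cv2.imwrite("pics/wcomb.png",np.vstack([cv2.resize(D[0]["pixels"],None,fx=.74,fy=.74),cv2.resize(D[2]["pixels"],None,fx=.74,fy=.74)]))
```

```text
4.85
```

View pics/wcomb.png

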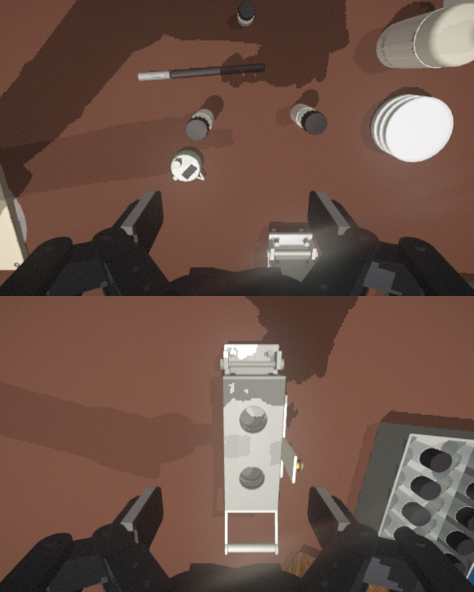

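In the upper view the tall caps are at about full-res (268,173) and (423,165). In the lower view the holes are at (342,165) and (339,246) and the bar at (339,340). The rack is nearly aligned with world y.

```bash
cat > m.py <<'E'
from h import *
import pickle
def caps(c,near,zlo=.076):
    """top-disc centre pixel and point of the caps"""
    C=cloud(c); out=[]
    for p in near:
        m=((np.hypot(C[...,0]-p[0],C[...,1]-p[1])<.035)&(C[...,2]>zlo)&(C[...,2]<.1)).astype(np.uint8)
        k=max(cv2.findContours(m,0,1)[0],key=cv2.contourArea)
        (u,v),ax,_=cv2.fitEllipse(k)
        zz=np.median(C[m>0][:,2]); P=onplane(c,[(u,v)],zz)[0]
        out.append(((u,v),P,m.sum(),ax))
    return out
def rack(c,box,seeds):
    """box u0,v0,u1,v1 on the top face; returns plane, hole centre pixels and points"""
    C=cloud(c);u0,v0,u1,v1=box
    m=np.zeros((400,640),bool);m[v0:v1,u0:u1]=1
    m&=(C[...,2]>.075)&(C[...,2]<.095)
    P=C[m]
    for _ in range(4):
        A=np.c_[P[:,:2],np.ones(len(P))];k=np.linalg.lstsq(A,P[:,2],rcond=None)[0];e=P[:,2]-A@k;P=P[abs(e)<.003]
    n=np.array([-k[0],-k[1],1]);d=k[2]
    h=C@n-d; H=[]
    low=((h<-.006)).astype(np.uint8)
    for s in seeds:
        n_,lab=cv2.connectedComponents(low[v0:v1,u0:u1].copy())
        l=lab[s[1]-v0,s[0]-u0]; kk=max(cv2.findContours((lab==l).astype(np.uint8),0,1)[0],key=cv2.contourArea)
        (u,v),ax,_=cv2.fitEllipse(kk); uv=(u+u0,v+v0)
        o,D=ray(c,[uv]);D=D[0];X=o+D*(d-o@n)/(D@n); H.append((uv,X,ax))
    return k,e.std(),H
E
python3 - <<'E'
from m import *
D=pickle.load(open("d1.pkl","rb"))
B=[(.44,.165),(.58,.17)]
a,b=caps(D[0],B),caps(D[1],B)
for i in(0,1): print("cap",a[i],b[i],tri2(D[0],a[i][0],D[1],b[i][0]),sep="\n ")
# project seeds
def px(c,X): return cv2.projectPoints(np.array([X],float),cv2.Rodrigues(c["R"])[0],c["t"],c["mtx"],c["dist_coeffs"])[0].ravel()
C=cloud(D[2]);w=[C[165,342],C[246,339]];print(w)
R1=rack(D[2],(305,112,382,288),[(342,165),(339,246)])
off=px(D[3],[.58,-.12,.084])-px(D[2],[.58,-.12,.084]);o=int(off[0]);print(off)
R2=rack(D[3],(305+o,112,382+o,288),[(342+o,165),(339+o,246)])
print(R1,R2,sep="\n")
for i in(0,1):print(tri2(D[2],R1[2][i][0],D[3],R2[2][i][0]))
for c in D[2:]:
    C=cloud(c);m=(C[...,2]>.088)&(C[...,2]<.115)&(C[...,1]<-.25)&(C[...,1]>-.31)&(abs(C[...,0]-.575)<.06)
    P=C[m];print("bar",P.shape,P.mean(0),P.min(0),P.max(0),np.percentile(P[:,2],[50,90]))
E
```

```text
cap
 ((265.7499084472656, 173.86033630371094), array([0.4349, 0.1759, 0.0854]), np.uint64(764), (30.27027702331543, 30.687156677246094))
 ((177.4748992919922, 173.4483642578125), array([0.4361, 0.1756, 0.0854]), np.uint64(811), (29.5506534576416, 33.284339904785156))
 (array([0.4342, 0.1747, 0.0809]), np.float64(0.000293303015927347))
cap
 ((425.25897216796875, 165.50338745117188), array([0.5743, 0.1837, 0.0853]), np.uint64(812), (30.55243682861328, 32.19136047363281))
 ((336.1104736328125, 164.68023681640625), array([0.5755, 0.1836, 0.0855]), np.uint64(771), (30.128950119018555, 30.90023422241211))
 (array([0.5757, 0.1828, 0.0811]), np.float64(9.645924828502673e-05))
[array([ 0.5756, -0.1091,  0.0395]), array([ 0.5748, -0.1997,  0.0368])]
[-76.6079  -2.4466]
(array([-0.0003,  0.0233,  0.0879]), np.float64(0.0006969342017224554), [((341.4543914794922, 165.50596237182617), array([ 0.5718, -0.1005,  0.0854]), (32.97187423706055, 34.99003219604492)), ((339.71820068359375, 243.6658935546875), array([ 0.5721, -0.1755,  0.0836]), (26.943574905395508, 31.81502342224121))])
(array([-0.0011,  0.0232,  0.0884]), np.float64(0.0007009270316455844), [((264.0621566772461, 163.1887092590332), array([ 0.5728, -0.1006,  0.0854]), (32.44624710083008, 35.33760452270508)), ((268.26595306396484, 241.53773498535156), array([ 0.573 , -0.1756,  0.0837]), (27.123836517333984, 31.900697708129883))])
(array([ 0.5721, -0.1014,  0.0812]), np.float64(0.00012574895777292896))
(array([ 0.5724, -0.1773,  0.0799]), np.float64(8.83405594680707e-05))
bar (1069, 3) [ 0.5737 -0.2704  0.097 ] [ 0.5381 -0.2828  0.088 ] [ 0.6081 -0.25    0.1037] [0.0978 0.1   ]
bar (1101, 3) [ 0.572  -0.2705  0.0969] [ 0.5377 -0.2831  0.0882] [ 0.6078 -0.2501  0.1034] [0.0978 0.0999]
```

```bash
cat > p.py <<'E'
from h import *
TH=.0233
AX=np.array([0,-np.sin(TH),np.cos(TH)])
M1=np.array([.5722,-.1011,.0854]);M0=np.array([.5723,-.1768,.0836])
OT=(Ro.from_rotvec([TH,0,0])*DX).as_rotvec()
G=.070
def st(l):
    s=r.sense();print(l,"t%.2f"%s['t'],s['ee_pos'],"F",s['wrist_force'],"op %.4f gf %.1f"%(s['opening'],s['gripper_force']));return s
def pick(x,y):
    r.move_ptp((x,y,.16),DX.as_rotvec())
    if r.movel((x,y,G),rate=.12,contact_N=6): st("!contact in descent");raise SystemExit
    r.close_gripper(30);st("grip")
    r.movel((x,y,.2),rate=.2);s=st("lift"); assert s['opening']>.02
def insert(M):
    r.move_ptp(M+AX*(.2-.085),OT)
    r.movel(M+AX*(G+.006),rate=.15);st("above")
    c=r.movel(M+AX*(G-.046-.003),rate=.035,contact_N=4)
    s=st("down");d=(s['ee_pos']-M)@AX-G;print(c,"underside rel. mouth %.4f"%d);return d
def release(M):
    r.let_go();r.pause(.2);e=r.sense()['ee_pos'];r.movel(e+AX*.1,rate=.2);st("out")
E
python3 - <<'E'
from p import *
pick(.5758,.1826)
if insert(M1)<-.043: release(M1)
E
```

```text
grip t7.53 [0.5758 0.1827 0.0704] F [-1.2496  0.6884  4.0394] op 0.0261 gf 29.5
lift t8.33 [0.5749 0.1826 0.1989] F [ 0.5931 -0.0044 -1.3642] op 0.0261 gf 29.5
above t9.85 [ 0.5723 -0.1014  0.1611] F [ 0.2198  0.3319 -0.233 ] op 0.0261 gf 29.5
down t11.21 [ 0.5721 -0.1016  0.1092] F [-1.0331  0.2087  5.7712] op 0.0263 gf 30.0
True underside rel. mouth -0.0462
out t12.67 [ 0.5707 -0.1033  0.2076] F [-0.9047  0.5406 -0.4356] op 0.0854 gf 0.0
```

Run:
```python
from p import *
pick(.4342,.1749)
if insert(M0)<-.043:
    release(M0)
    r.move_ptp((.575,-.22,.25),DY.as_rotvec());r.pause(.2);c=r.camera("wrist");cv2.imwrite("pics/w5.png",c["pixels"])
    import pickle;pickle.dump({"w":c,"s":r.camera("scene"),"d":r.camera("side")},open("d2.pkl","wb"));st("view")
```

```text
grip t15.33 [0.4342 0.175  0.0703] F [-0.5984 -0.0881  5.6147] op 0.0262 gf 29.9
lift t16.13 [0.4335 0.1749 0.1992] F [ 0.2547 -0.0235 -1.3301] op 0.0259 gf 29.5
above t17.96 [ 0.5723 -0.1773  0.1595] F [ 0.5854 -0.0104 -0.5039] op 0.0262 gf 29.6
down t19.32 [ 0.5722 -0.1774  0.1075] F [-0.627   0.9061  5.0705] op 0.0258 gf 30.0
True underside rel. mouth -0.0461
out t20.77 [ 0.5708 -0.1788  0.2057] F [ 0.414   0.0426 -0.993 ] op 0.0852 gf 0.0
view t22.31 [ 0.575  -0.2198  0.2499] F [-1.2355 -0.3609 -0.3001] op 0.0851 gf 0.0
```

Run:
```python
from h import *
import pickle
D=pickle.load(open("d2.pkl","rb"));c=D["w"];C=cloud(c)
for n in("w","s"):
    c=D[n];C=cloud(c)
    m=(C[...,2]>.094)&(C[...,2]<.112)&(C[...,1]<-.255)&(C[...,1]>-.31)&(abs(C[...,0]-.575)<.025)
    P=C[m];print(n,len(P),P.mean(0),np.percentile(P,[2,98],axis=0))
s=D["s"]["pixels"][180:290,190:340];s=cv2.resize(s,None,fx=5,fy=5,interpolation=2)
w=cv2.resize(D["w"]["pixels"],None,fx=.33*1,fy=.33)
cv2.imwrite("pics/c5.png",s);
```

```text
w 789 [ 0.5744 -0.2746  0.0981] [[ 0.5508 -0.2805  0.0945]
 [ 0.599  -0.2695  0.1003]]
s 62 [ 0.5756 -0.2752  0.0975] [[ 0.5523 -0.2806  0.0946]
 [ 0.598  -0.2693  0.1011]]
```

View pics/c5.png

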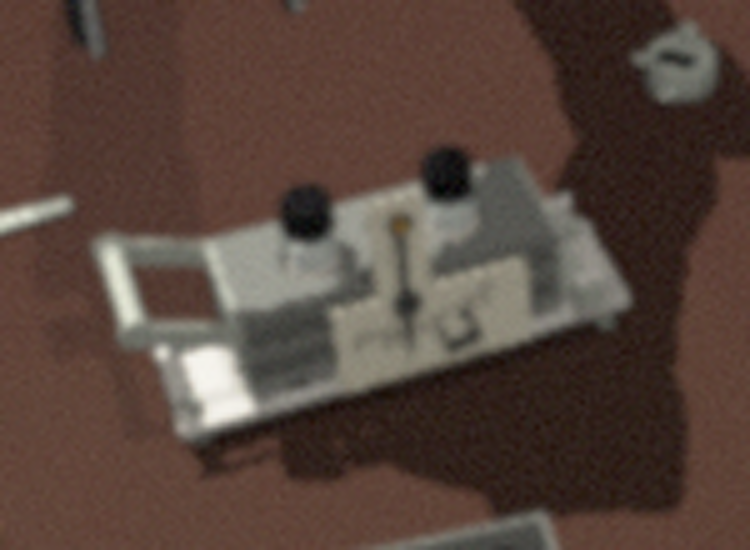

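View pics/w5.png

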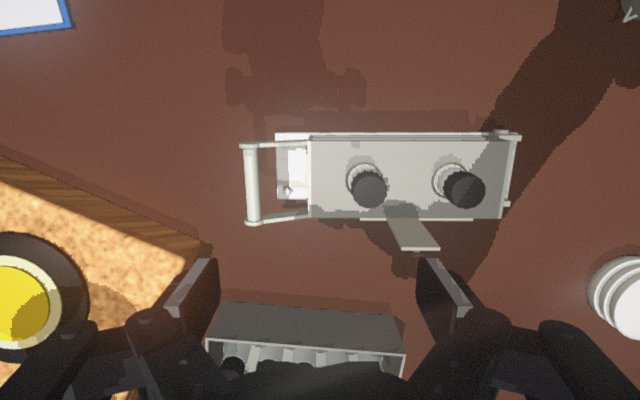

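Both bottles are seated, with caps at about (300,212) and (448,172) in the crop. The pointer pin is at (400,222), its tip at (410,348), and the fork at (460,325). In the wrist view the bar is at (252,185). Next I'll measure the fork angle numerically and grip the bar.

```bash
cat > q.py <<'E'
from p import *
BAR=np.array([.5745,-.275,.0938])
YA=np.array([0,np.cos(TH),np.sin(TH)])
HG=BAR+.235*YA-.060*AX; HG[0]=BAR[0]
PIN=(M0+M1)/2+.046*AX; PIN[0]=.6185
def turned(P,a):  # a = lift angle from rest
    return HG+Ro.from_rotvec([-a,0,0]).apply(P-HG)
def dial(a,n=6,tag=None):
    """darkness over (world angle about pin, radius) in the dial plane, averaged scene frames"""
    c=r.camera("scene");im=np.mean([c["pixels"]]+[r.camera("scene")["pixels"] for _ in range(n-1)],0).max(2)
    pin=turned(PIN,a); ang=np.arange(-.35,.75,.02); rad=np.arange(.055,.094,.003)
    A,Rr=np.meshgrid(ang,rad)
    X=np.stack([np.full(A.shape,pin[0]),pin[1]+Rr*np.sin(A),pin[2]-Rr*np.cos(A)],-1).reshape(-1,3)
    uv=cv2.projectPoints(X,cv2.Rodrigues(c["R"])[0],c["t"],c["mtx"],c["dist_coeffs"])[0].reshape(-1,2).astype(np.float32)
    g=cv2.remap(im.astype(np.float32),uv[:,0].reshape(A.shape),uv[:,1].reshape(A.shape),cv2.INTER_CUBIC)
    u=cv2.projectPoints(pin[None],cv2.Rodrigues(c["R"])[0],c["t"],c["mtx"],c["dist_coeffs"])[0].ravel()
    if tag:
        x,y=int(u[0]),int(u[1]);cv2.imwrite(f"pics/{tag}.png",cv2.resize(im[y-18:y+42,x-30:x+50].astype(np.uint8),None,fx=9,fy=9,interpolation=cv2.INTER_CUBIC))
    return ang,rad,g,u
E
python3 - <<'E'
from q import *
ang,rad,g,u=dial(0,tag="dial0");print("pin px",u,"PIN",PIN,"HG",HG)
print("     ",*("%4d"%(1000*a) for a in ang))
for q,row in zip(rad,g):print("%.3f"%q,*("%4d"%x for x in row))
o=(Ro.from_rotvec([TH,0,0])*DY).as_rotvec();B=BAR+.003*AX
r.move_ptp(B+.06*AX,o)
print(r.movel(B,rate=.06,contact_N=6));st("at bar")
r.close_gripper(50);r.pause(.2);st("grip")
E
```

```text
pin px [270.0512 224.4762] PIN [ 0.6185 -0.14    0.1305] HG [ 0.5745 -0.0387  0.0393]
      -350 -329 -309 -289 -269 -249 -229 -209 -189 -169 -149 -129 -109  -89  -69  -49  -29   -9   10   30   50   70   90  110  130  150  170  190  210  230  250  270  290  310  330  350  370  390  410  430  450  470  490  510  530  550  570  590  610  630  650  670  690  710  730
0.055  146  145  144  143  141  140  138  130  121  106   91   76   61   51   44   43   44   44   45   51   59   73   86   99  115  125  135  141  143  144  142  141  142  143  144  145  146  146  145  143  143  144  146  148  151  153  151  146  142  140  139  138  137  133  122
0.058  143  142  142  142  142  141  140  135  129  119  107   95   78   65   53   49   50   53   58   65   73   86   97  111  122  130  139  141  143  143  142  143  143  143  143  142  142  143  143  143  142  142  144  146  147  147  146  146  146  147  151  154  153  147  138
0.061  142  142  143  143  143  141  140  137  133  127  119  112   98   86   72   62   62   67   77   87   95  106  114  125  130  135  138  140  142  142  141  141  142 
[... 2394 characters left out ...]
 142  141  141  141  140  140  140  139  135  129  124  123  128  135  140  141  141  140  137  128  114   99   92   97  106  111  110  104  100   90   87   95  111  127  138  141  142  143  143  143  142  141  141  142  142  141  142  143  143
0.091  141  141  142  141  141  142  141  141  141  142  142  141  140  139  137  134  132  133  135  138  140  141  141  140  137  130  113   96   80   76   81   82   82   78   72   70   75   91  114  133  140  143  143  143  142  142  142  142  143  143  143  143  144  144  140
False
at bar t24.27 [ 0.5748 -0.2753  0.0972] F [-0.1581  0.5731  0.4388] op 0.0855 gf 0.0
grip t25.16 [ 0.5745 -0.2762  0.097 ] F [ 0.1188 -4.3306  0.695 ] op 0.0099 gf 48.7
```

View pics/dial0.png

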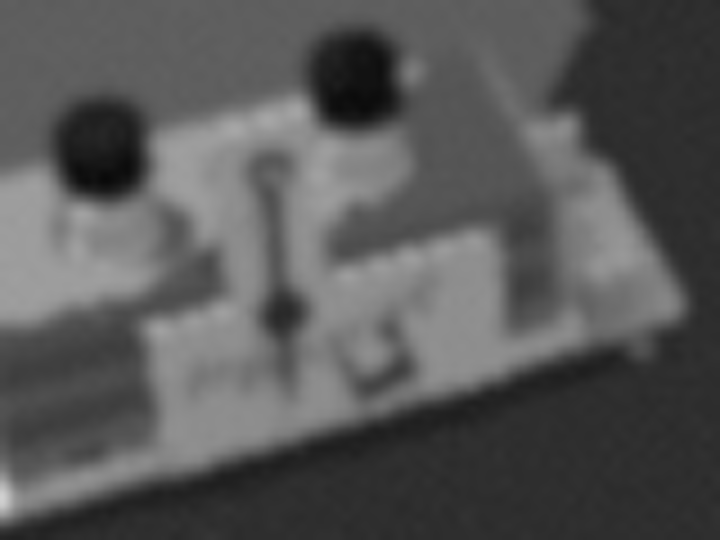

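The enlarged dial shows the pointer at (280,310) and its tip at (290,390), with the U-shaped fork at about (375,360). Numerically the pointer is at −0.025 rad and the prongs at 0.19 and 0.385 rad. The lift needed is therefore about 0.315 rad.

```bash
cat >> q.py <<'E'
E0=np.array([.5745,-.2762,.0970]); O0=Ro.from_rotvec([TH,0,0])*DY
def lift(a0,a1,n,rate=.06):
    for a in np.linspace(a0,a1,n+1)[1:]:
        r.movel(turned(E0,a),(Ro.from_rotvec([-a,0,0])*O0).as_rotvec(),rate=rate)
def show(a,tag):
    ang,rad,g,u=dial(a,tag=tag);print("pin px",u)
    print("     ",*("%4d"%(1000*x) for x in ang[5:40]))
    for q,row in list(zip(rad,g))[5:]:print("%.3f"%q,*("%4d"%x for x in row[5:40]))
E
python3 - <<'E'
from q import *
lift(0,.315,6);st("up");r.pause(2);st("settled");show(.315,"dial1")
E
```

```text
up t27.36 [ 0.5744 -0.2464  0.1675] F [ 0.2931 -2.4642 -2.4583] op 0.0097 gf 49.7
settled t29.36 [ 0.5744 -0.2464  0.1676] F [-0.5441  1.0298 -5.3091] op 0.0100 gf 49.6
pin px [282.1678 212.8904]
      -249 -229 -209 -189 -169 -149 -129 -109  -89  -69  -49  -29   -9   10   30   50   70   90  110  130  150  170  190  210  230  250  270  290  310  330  350  370  390  410  430
0.070  120  122  124  123  120  118  115  113  105   94   78   67   66   74   87  101  110  114  118  121  124  126  126  125  125  125  122  120  121  126  132  137  141  142  142
0.073  118  119  119  115  111  109  108  108  103   94   79   66   60   64   72   84   92  103  112  121  127  131  129  127  127  126  125  122  122  127  132  138  141  142  142
0.076  125  123  121  112  103   99  102  108  109  103   90   76   68   67   68   76   84  100  113  127  134  137  135  133  132  133  132  130  130  132  137  140  142  142  143
0.079  134  130  125  113  101   94   97  108  116  114  103   91   84   81   81   83   89  104  121  132  138  137  137  137  137  138  137  137  138  139  141  142  142  142  142
0.082  141  137  132  120  105   94   94  104  115  118  110  100   97   97   97   94   97  109  125  134  139  138  138  139  138  139  140  140  141  141  142  143  142  142  141
0.085  142  142  138  129  114   98   92   99  110  114  110  103  102  103  105   98   98  109  126  136  141  142  140  140  140  142  143  142  142  141  141  141  142  139  137
0.088  141  141  140  136  124  105   92   90   96  100   98   94   94   96   99   94   96  109  126  140  142  143  142  142  142  142  143  143  143  143  141  141  138  133  123
0.091  141  141  139  139  128  108   87   74   73   77   77   76   75   76   80   84   96  114  128  140  142  142  142  143  142  141  142  141  142  144  140  136  130  116  107
```

View pics/dial1.png

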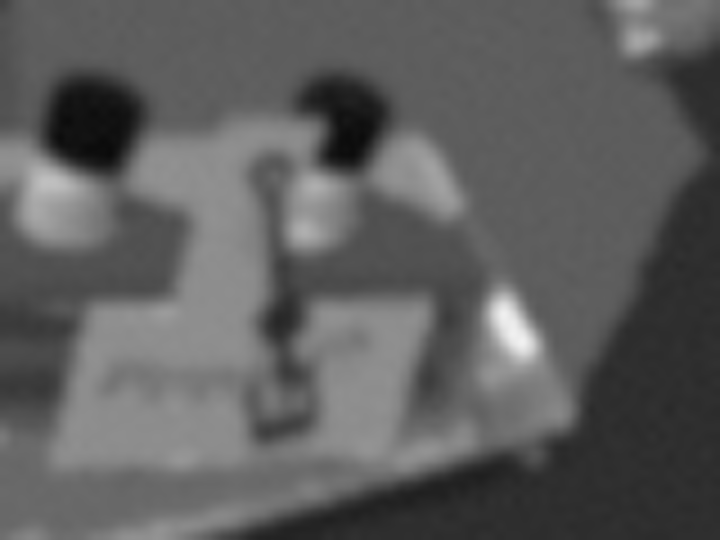

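The fork at about (280,410) now encloses the pointer tip at (285,385), but the tip sits toward the right prong, about 0.02 rad too far. I'll ease the rack back to 0.295.

Run:
```python
from q import *
lift(.315,.295,1,rate=.01);r.pause(2);st("settled");show(.295,"dial2")
c=r.camera("scene")["pixels"]
```

```text
settled t32.30 [ 0.5744 -0.249   0.1635] F [-1.1864  5.3645 -6.4845] op 0.0098 gf 49.5
pin px [281.2951 213.5524]
      -249 -229 -209 -189 -169 -149 -129 -109  -89  -69  -49  -29   -9   10   30   50   70   90  110  130  150  170  190  210  230  250  270  290  310  330  350  370  390  410  430
0.070  125  123  122  120  116  113  113  114  113  104   88   74   71   79   92  108  115  121  122  122  122  124  126  126  123  124  128  131  130  130  131  134  138  141  143
0.073  129  127  123  120  111  104  103  105  105  100   88   76   72   76   86   96  101  107  110  115  119  124  127  127  124  126  130  131  130  129  130  135  140  141  141
0.076  136  136  132  126  114  103   96   99  102  102   94   86   83   85   89   91   92   96  103  114  124  130  134  132  129  128  131  135  135  134  135  138  142  142  142
0.079  139  140  138  132  119  105   95   96  102  107  101   96   95   98  102   98   94   95  106  120  133  138  139  137  134  133  136  138  139  139  139  140  143  143  141
0.082  141  142  141  135  125  109   95   93  100  109  106  102  102  111  117  111  102   99  112  129  137  142  142  140  138  139  141  141  141  142  142  141  142  142  142
0.085  142  141  142  138  130  113   98   93   97  106  107  104  102  111  120  115  106  102  113  130  137  141  142  141  140  141  142  141  141  141  141  141  142  143  141
0.088  143  142  142  138  132  116   99   88   87   95   97   96   96   98  103  103   99  100  112  128  139  142  141  141  141  142  142  142  142  141  141  142  143  142  137
0.091  143  141  140  140  135  121  105   84   73   76   78   78   76   76   78   82   84   95  113  128  139  142  142  142  143  143  143  143  143  142  142  141  141  136  128
```

View pics/dial2.png

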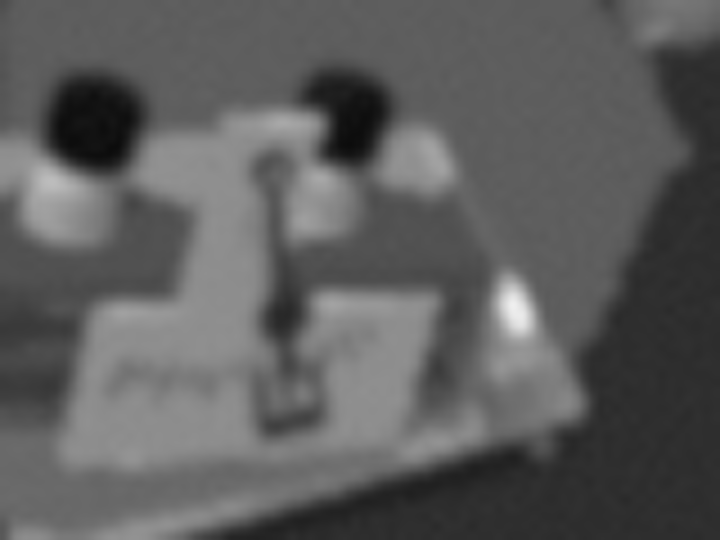

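The tip at (290,370) stands mid-gap: the prongs are at −0.115 and +0.087 rad and the pointer at about −0.018. Both bottles are still in, and the grip is firm.

```bash
python3 -c "
from q import *
st('end');print(r.finish_job())"
```

```text
end t32.65 [ 0.5744 -0.2489  0.1634] F [-0.7352  5.5884 -6.7462] op 0.0106 gf 49.5
the job is handed in; nothing more can be done
None
```

Job handed in at about 33 s: both tall bottles are seated in the rack, and the arm is holding the bar with the pointer mid-gap between the index prongs, to within about 0.01 rad by the scene camera.

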